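Turn over a valve flap and hold the loupe over its seat at the pointer height

ROBOT

A 6-joint arm with a two-finger parallel gripper is mounted at the origin on the work surface; the furniture and walls round the work are solid. World frame = base frame: x ahead of the robot, y to its left, z up, the work surface at z = 0. Lengths are in m, angles in degrees, forces in N, time in s.
With the tool pointing down it reaches from about 0.4 to 0.825 m from the base axis. Payload 7 kg.
Tool frame: the origin (TCP) lies midway between the tips of the shut fingers; the grasp point (between the pads) lies 19 mm behind it; z points along the fingers, y is the line along which they close (so a half turn about z gives the same grasp; the last joint's range is limited). The gripper opens to 88 mm and grips with 3 to 60 N. Pads are 19 mm wide; open, the fingers measure 130 mm over their backs; the gripper's body (78 mm by 193 mm) begins 47 mm behind the grasp point.
Start: joints at [-55.17, 20.546, 0.682, 0, -70.136, -16.507], TCP at [0.212, -0.641, 0.227] pointing down, gripper open.
Joint ranges: [-176.03, 176.03], [-82.01, 121.73], [-58.28, 71.71], [-173.87, 95.51], [-174.79, -0.11], [-173.66, 173.66]. Speed limits (degrees/s): [136.94, 136.94, 172.46, 180, 180, 180].

INTERFACE

Orientations are given as a 3x3 rotation matrix whose columns are the frame's x, y, z axes.
In Python, from rig import robot gives the robot as it stands. Calls block until the motion is done:
- robot.goto(position, orientation): joint-space move of the TCP to a pose.
- robot.servo_line(position, ori=None, speed=0.15): straight line of the TCP; ori=None keeps the orientation; speed is the mean speed in m/s.
- robot.movej(angles): joint-space move.
- robot.move_gripper(opening): opening from 0.0 (shut) to 1.0 (fully open); the grip force is fixed at half the most; returns when the fingers have stopped.
- robot.dwell(seconds).
- robot.ik(position, orientation): joint angles nearest the present ones, or None.
- robot.grab_frame(name): name is "scene" or "side" or "wrist"; returns (picture, depth): 480x640x3 uint8, red, green, blue; 480x640 float32, m along the optical axis (not along the pixel's ray), 0 where there is no reading.
- robot.camera_info(name): a dict with "vfov" (degrees; the focal length in pixels is half the picture's height over the tangent of half this angle, whatever the lens; pixels are square), "cx", "cy" (the principal point, pixels), "view" (4x4, takes a point from world to camera coordinates); the wrist camera has in their place "T_tool_cam" (4x4, takes a point from camera to tool coordinates, whose origin is the TCP and whose axes are the flange's). Camera axes: x right, y down, z forward; pixel columns grow to the right and rows downward; lengths in m; the calibration is good to about 2 mm. A picture is of the moment at which its call begins: read the wrist's pose just before it. camera_info takes no time and is no camera call.
A pose or a line that the arm cannot do raises robot.Unreachable and nothing moves.
- robot.job_done(): hands the job in; it is judged then, once.
Readings, each from a call of its own:
- robot.read_t(): time.
- robot.read_qpos(): joint angles.
- robot.read_qvel(): joint speeds.
- robot.read_effort(): joint torques, N m.
- robot.read_position(): TCP position.
- robot.read_tcp_rot(): TCP orientation.
- robot.read_force(): force on the tool from outside, world axes, zero at the start.
- robot.read_ft_torque(): the same for the moment, N m.
- robot.read_grip_width(): opening from 0.0 (shut) to 1.0 (fully open).
- robot.read_finger_force(): force on a finger pad.
Only numpy, scipy, OpenCV 4.12 (cv2) and the standard library are available. Lean on these libraries where they do the work, as an engineer would, in place of code of your own. Each camera call takes 0.05 s, during which the arm holds its last target. There are 200 camera calls.

TASK

Inspect the sealing face of the non-return valve flap in the bench fixture. First swing the hinged flap right over by its knob until it lies flat on the other rest with the bright sealing ring upward; then pick up the loupe by its handle and hold it level and still, centred above the sealing ring, with the lower rim of the loupe at the height of the pointer tip on the gauge post, touching neither fixture nor flap. Leave the pointer setting and the other things on the bench alone, and finish while still holding the loupe there.

Things in the scene. Friction and masses are not known exactly. Their poses are not given: they have to be found in the camera images.
- fixture: Grey steel bench fixture, fixed to the bench (turned by up to 23 degrees): base 130 (x) x 200 (y) x 12 mm, with a 70 x 50 mm tongue on its +x side that carries the gauge post (10 mm thick, top 185 mm above the bench, at x = +100, y = -15 mm). Origin under the middle of the base; z up. The flap's hinge pin runs along the fixture's x axis at 50 mm height, over the origin, between two cheeks at x = +-48 mm (63 mm high). A rest 45 mm high stands at y = +79 and y = -79 mm.
- flap (a joint): Hinge of the flap, rad: 0 = flap lies flat toward the fixture's +y (as found, sealing face underneath), 1.57 = upright, 3.14 = turned over, flat toward the fixture's -y (sealing face up). It turns easily and falls by its own weight (0.25 kg) to either side; the stops are at 0 and 3.14.
- seat_center (a point): Centre of the sealing ring (bright, about 50 mm across) on the steel flap disc, on its sealing face. The disc is 72 mm across and 10 mm thick; its centre is 48 mm from the hinge pin. At 8 mm from the flap's mid-plane: 42 mm above the bench as found, 58 mm when turned over (then it lies at x = 0, y = -48 mm in the fixture).
- flap_knob (a point): Centre of the knob at the free end of the flap, 112 mm from the hinge pin: a round boss 18 mm across and 16 mm wide, its flat ends facing along the fixture's x axis, on a tab 12 mm wide. 50 mm above the bench when the flap lies flat. Its flat ends can be pinched from above, and it turns between the fingers as the flap swings. Axes as the flap: x along the hinge, y away from the hinge.
- pointer_tip (a point): Tip of the thin steel pointer on a collar on the gauge post, 115 to 165 mm above the bench. It points at the vertical axis through the turned-over sealing ring and ends 46 mm short of it. The collar is held only by friction (about 4 N). Axes as the fixture.
- loupe_rim (a point): Centre of the lower rim of the loupe: a dark steel barrel 60 mm across and 30 mm high with a glass lens in it, loose (about 100 g), found standing on the bench on this rim. z points up out of the barrel; the handle runs to -x.
- loupe_handle (a point): Grip point on the loupe's black handle, 75 mm from the barrel's axis (at x = -75, z = +22 mm from the rim centre). The handle is 16 mm wide (along y), 16 mm high (14 to 30 mm above the rim plane) and reaches from 43 to 133 mm from the barrel's axis.
- nut: Rusty hexagon nut lying on the bench, 45 x 51 x 24 mm; bystander, origin under its centre.
- spanner: Bright combination spanner lying on the bench, 255 mm long along its y, 10 mm thick; bystander, origin under its centre.
- bolt: Rusty hexagon bolt lying on the bench, 87 mm long along its y; bystander, origin under its centre.

How it is judged:
By the outcome, as a careful person would: the job done as asked, in the order asked, and still so for the second after the job is handed in, while the arm keeps its last pose, push and grip.
It also fails if it takes over 58 s, if anything falls off the work surface, if the arm or the gripper's body presses on something with over 40 N, if the wrist force passes 120 N, or if a joint passes its speed limit or range.

## Working session

There is one attempt and no reset: what is moved stays moved. The work goes in short steps, each a Python script; the robot and the scene stay as the last script left them, time stands still between calls to the robot, and variables do not carry over. Pictures are saved under pics/ and viewed, at most 10 in all, crops included, and the job is handed in when it is done.

```bash
mkdir -p pics; ls; python3 - <<'E'
from rig import robot
import cv2,numpy as np
for n in ["scene","side"]:
    p,d=robot.grab_frame(n); np.savez(n,p=p,d=d)
    cv2.imwrite(f"pics/{n}0.png",p[:,:,::-1]); i=robot.camera_info(n); print(n,i["vfov"],i["cx"],i["cy"],np.round(i["view"],3).tolist(),(d>0).mean())
print({k:np.round(v,3).tolist() for k,v in robot.camera_info("wrist").items()}, robot.read_tcp_rot())
E
```

```text
pics
scene 43.1464943720736 322.4123505376051 231.01699256743726 [[-0.012, 1.0, 0.006, -0.04], [0.564, 0.012, -0.826, -0.257], [-0.826, -0.006, -0.564, 1.926], [0.0, 0.0, 0.0, 1.0]] 0.9417578125
side 57.790836748964324 321.1125405828151 242.50673205847718 [[0.997, 0.074, -0.018, -0.579], [0.014, -0.413, -0.911, 0.084], [-0.075, 0.908, -0.413, 1.023], [0.0, 0.0, 0.0, 1.0]] 0.9958756510416666
{'vfov': 66.733, 'cx': 319.917, 'cy': 236.06, 'T_tool_cam': [[0.0, -0.96, -0.279, 0.075], [1.0, 0.0, -0.0, 0.001], [0.0, -0.279, 0.96, -0.159], [0.0, 0.0, 0.0, 1.0]]} [[-9.49336836e-01 -3.14259713e-01 -6.36518192e-04]
 [-3.14260307e-01  9.49335880e-01  1.35908779e-03]
 [ 1.77163020e-04  1.49026450e-03 -9.99998874e-01]]
```

View pics/scene0.png

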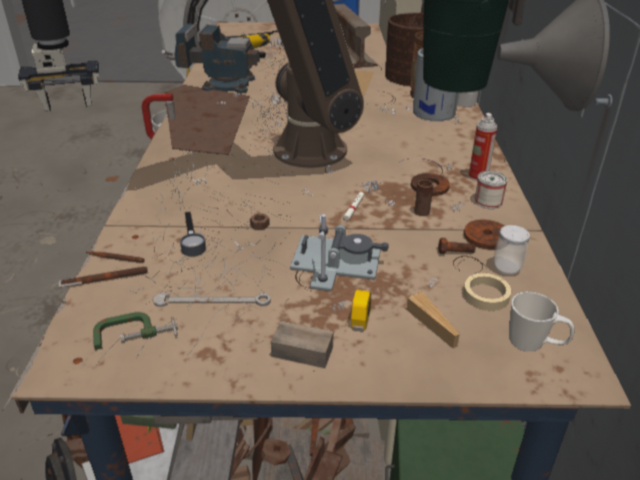

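View pics/side0.png

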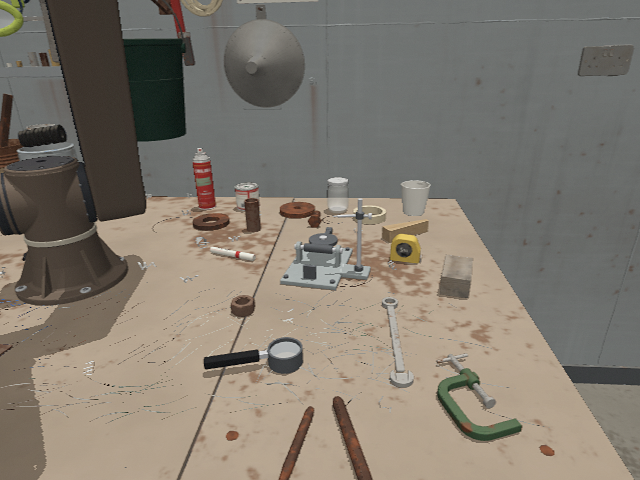

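The scene view shows the fixture at about (337,258), the flap disc at (355,246), the knob at (381,246) on the +y side, and the loupe at (193,243) with its handle toward the robot. In the side view the post top is at (360,200), the pointer runs about (335–370,215), and the loupe is at (285,355) with its handle end at (206,362).

```bash
cat > h.py <<'E'
from rig import robot
import cv2,numpy as np
def cam(n,pose=None):
    i=robot.camera_info(n); f=240/np.tan(np.radians(i["vfov"]/2))
    if n=="wrist":
        T=np.eye(4);T[:3,:3]=pose[1];T[:3,3]=pose[0];C=T@i["T_tool_cam"]
    else: C=np.linalg.inv(i["view"])
    return f,i["cx"],i["cy"],C
def ray(c,u,v):
    f,cx,cy,C=c; return C[:3,3],C[:3,:3]@np.array([(u-cx)/f,(v-cy)/f,1])
def onz(c,u,v,z):
    o,d=ray(c,u,v); return o+d*(z-o[2])/d[2]
def tri(c1,p1,c2,p2):
    A=[];b=[]
    for c,p in((c1,p1),(c2,p2)):
        o,d=ray(c,*p);d=d/np.linalg.norm(d);P=np.eye(3)-np.outer(d,d);A.append(P);b.append(P@o)
    x=np.linalg.lstsq(np.vstack(A),np.hstack(b),rcond=None)[0]
    return x
def proj(c,X):
    f,cx,cy,C=c; x=np.linalg.inv(C)@np.append(X,1); return np.array([cx+f*x[0]/x[2],cy+f*x[1]/x[2]])
def cloud(c,d):
    f,cx,cy,C=c; v,u=np.mgrid[:480,:640]
    return np.stack([(u-cx)/f*d,(v-cy)/f*d,d],-1)@C[:3,:3].T+C[:3,3]
def wrist(name):
    pose=(np.array(robot.read_position()),np.array(robot.read_tcp_rot()))
    p,d=robot.grab_frame("wrist"); cv2.imwrite(f"pics/{name}.png",p[:,:,::-1]); np.savez(name,p=p,d=d,pos=pose[0],R=pose[1]); return p,d,cam("wrist",pose)
def down(yaw):  # tool y axis along world direction yaw (deg), z down
    a=np.radians(yaw); y=np.array([np.cos(a),np.sin(a),0]);z=np.array([0,0,-1.]);return np.stack([np.cross(y,z),y,z],1)
E
python3 - <<'E'
from h import *
np.set_printoptions(precision=3,suppress=True)
s=cam("scene");e=cam("side")
print("knob",onz(s,382,246,.05),"disc",onz(s,356,243,.055))
print("post",tri(s,(323,216),e,(360,201)))
print("loupe",onz(s,193,239,.03),onz(e,285,348,.03),"hend",onz(s,188,214,.03),onz(e,206,361,.02))
C=cloud(s,np.load("scene.npz")["d"])
print(C[246,382],C[243,356],C[216,323],C[239,193])
E
python3 - <<'E'
import cv2
for n,(x,y,w,h) in {"scene":(280,200,120,90),"side":(260,180,140,115)}.items():
    cv2.imwrite(f"pics/{n}c.png",cv2.resize(cv2.imread(f"pics/{n}0.png")[y:y+h,x:x+w],None,fx=5,fy=5,interpolation=2))
E
pwd; ls pics
```

```text
knob [0.587 0.185 0.05 ] disc [0.583 0.124 0.055]
post [0.665 0.047 0.181]
loupe [ 0.539 -0.267  0.03 ] [ 0.541 -0.27   0.03 ] hend [ 0.428 -0.301  0.03 ] [ 0.414 -0.297  0.02 ]
[0.596 0.184 0.056] [0.584 0.124 0.056] [0.671 0.048 0.186] [ 0.53  -0.269  0.024]
.
scene0.png
scenec.png
side0.png
sidec.png
```

View pics/sidec.png

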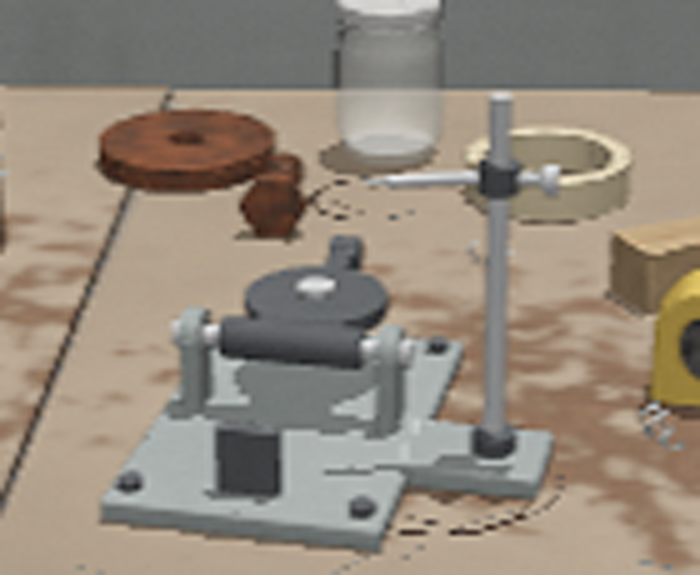

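The side crop shows the knob at the top of the disc, both cheeks, the hinge barrel, and the post. The collar is at about (498,178) and the pointer tip at about (370,182) in the crop, which is (334,216.4) in the full picture. Fixture yaw is roughly -8°. Next is a close look from above.

```bash
python3 - <<'E'
from h import *
np.set_printoptions(precision=3,suppress=True)
for yaw in (-8,172):
    print(yaw,[ (lambda q: None if q is None else np.round(q,0))(robot.ik([.585,.06,z],down(yaw))) for z in (.38,.34,.3)])
yaw=172
for z in (.38,.34,.3):
    try: robot.goto([.585,.06,z],down(yaw)); print(z); break
    except robot.Unreachable: pass
wrist("w1"); print(robot.read_t(),robot.read_position(),robot.read_qpos(),np.linalg.norm(robot.read_force()))
E
```

```text
-8 [array([ 25.,   9.,   5.,   0., -86., 147.]), array([ 25.,   9.,   0.,   0., -81., 147.]), array([ 25.,  10.,  -4.,   0., -76., 147.])]
172 [array([ 25.,   9.,   5.,   0., -86., -33.]), array([ 25.,   9.,   0.,   0., -81., -33.]), array([ 25.,  10.,  -4.,   0., -76., -33.])]
0.38
2.9917 [0.585 0.059 0.38 ] [ 24.826   8.967   4.613   0.002 -85.664 -32.891] 0.44375121189354266
```

View pics/w1.png

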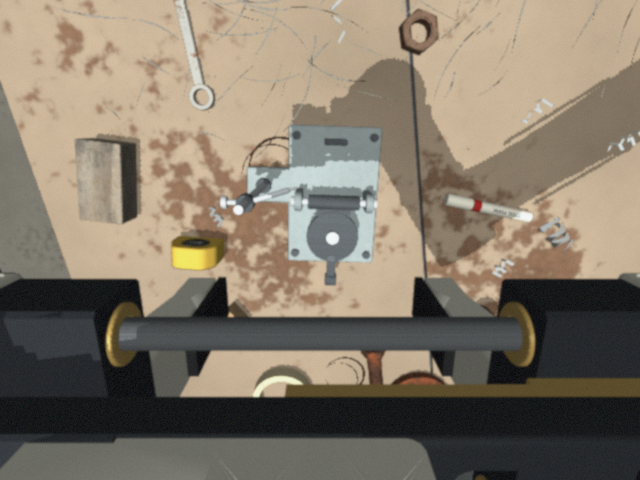

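The wrist view shows the base plate with corners at about (289,127), (382,127), (374,262) and (289,262). The hinge barrel is at about (334,202), the disc centre boss at (332,238), the knob at (331,273), the post top at about (243,207), and the pointer tip at about (290,189).

```bash
python3 - <<'E'
from h import *
np.set_printoptions(precision=4,suppress=True)
w=np.load("w1.npz");c=cam("wrist",(w["pos"],w["R"]));s=cam("side");sc=cam("scene")
P=lambda u,v,z:onz(c,u,v,z)
k=P(331,273,.055)
print("knob",k,"disc",P(332,238,.062))
a,b=P(297,200,.063),P(370,200,.063); print("cheeks",a,b,np.linalg.norm(a-b),"yaw",np.degrees(np.arctan2(*(a-b)[1::-1])))
C=[P(*p,.012) for p in((289,127),(382,127),(374,262),(289,262))]
print("corners",np.array(C),"mean",np.mean(C,0))
for i in range(4):
    v=C[(i+1)%4]-C[i]; print(np.linalg.norm(v),np.degrees(np.arctan2(v[1],v[0])))
print("tip",tri(c,(290,188.5),s,(334,216.4)),"post",tri(c,(243,208),s,(360,200)))
# plate mask edges
g=cv2.cvtColor(w["p"],cv2.COLOR_RGB2HSV)
crop=w["p"][100:300,190:400,::-1]; cv2.imwrite("pics/w1c.png",cv2.resize(crop,None,fx=2.9,fy=2.9,interpolation=2))
E
```

```text
knob [0.5868 0.181  0.055 ] disc [0.5785 0.1275 0.062 ]
cheeks [0.6175 0.0688 0.063 ] [0.522  0.0824 0.063 ] 0.09647483690453576 yaw -8.05331053760219
corners [[ 0.6169 -0.0248  0.012 ]
 [ 0.4894 -0.0068  0.012 ]
 [ 0.52    0.1896  0.012 ]
 [ 0.6494  0.1713  0.012 ]] mean [0.5689 0.0823 0.012 ]
0.12880156772714987 171.94713748096163
0.1988104199174162 81.12336734704479
0.13064311593322053 -8.053732811749306
0.19884343791838593 -99.40722686120674
tip [0.6122 0.0404 0.1467] post [0.6634 0.0488 0.181 ]
```

View pics/w1c.png

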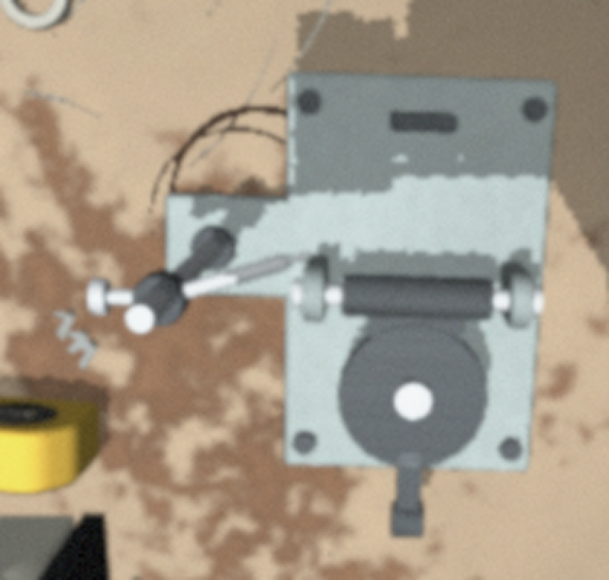

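The knob centre is at about (408,517) in the crop. A consistent fixture frame comes out at origin ≈ (0.570, 0.080) with yaw ≈ -8.4°. The post and tip predictions agree with what I measured. Moving above the knob for one close look.

```bash
cat >> h.py <<'E'
O=np.array([.570,.080,0]);YAW=-8.4
def fx(x,y,z):
    a=np.radians(YAW); return O+np.array([x*np.cos(a)-y*np.sin(a),x*np.sin(a)+y*np.cos(a),z])
E
python3 - <<'E'
from h import *
np.set_printoptions(precision=4,suppress=True)
robot.move_gripper(.5)
robot.goto(fx(0,.112,.13),down(YAW+180))
p,d,c=wrist("w2"); print(robot.read_t(),robot.read_position(),"pred knob top px",proj(c,fx(0,.112,.059)),"hinge",proj(c,fx(0,0,.05)),"disc boss",proj(c,fx(0,.048,.06)))
E
```

```text
5.0333 [0.5875 0.1909 0.1317] pred knob top px [322.2692 246.118 ] hinge [322.6051  64.9741] disc boss [322.5003 147.4426]
```

View pics/w2.png

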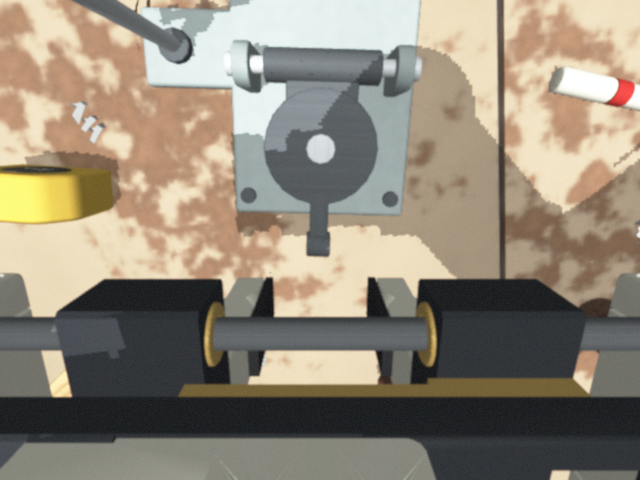

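The knob is at (318,243), about 2.5 mm toward fixture +x and 2 mm toward -y from the prediction. The hinge barrel at (323,65) matches. That puts the yaw at ≈ -9.3°. Now I'll pinch the knob and swing the flap.

```bash
sed -i 's/YAW=-8.4/YAW=-9.3/' h.py; cat >> h.py <<'E'
def lean(phi):
    a,p=np.radians(YAW),np.radians(phi); X=np.array([np.cos(a),np.sin(a),0]);Y=np.array([-np.sin(a),np.cos(a),0])
    z=np.sin(p)*Y-np.cos(p)*np.array([0,0,1]); y=-X; return np.stack([np.cross(y,z),y,z],1)
E
python3 - <<'E'
from h import *
np.set_printoptions(precision=4,suppress=True)
L=.1115
def wp(t):
    R=lean(12*np.clip((t-45)/60,0,1)); r=np.radians(t)
    return fx(0,L*np.cos(r),.05+L*np.sin(r))+.019*R[:,2],R
assert all(robot.ik(*wp(t)) is not None for t in range(0,181,15))
p,R=wp(0)
robot.servo_line(p+[0,0,.08],R); robot.servo_line(p,speed=.08)
print(robot.read_position(),p,np.array(robot.read_force()))
robot.move_gripper(0); print("grip",robot.read_grip_width()*88,robot.read_finger_force(),np.array(robot.read_force()))
if robot.read_grip_width()*88<10: raise SystemExit("missed")
for t in range(15,181,15):
    robot.servo_line(*wp(t),speed=.1); print(t,round(robot.read_t(),2),np.array(robot.read_force()),round(robot.read_grip_width()*88,1))
    if np.linalg.norm(robot.read_force())>35: break
p,d=robot.grab_frame("side"); cv2.imwrite("pics/side1.png",cv2.resize(p[170:310,240:420,::-1],None,fx=3.5,fy=3.5,interpolation=2))
E
```

```text
[0.5884 0.1902 0.0316] [0.588 0.19  0.031] [0.1199 0.6579 0.788 ]
grip 15.768157722384935 29.99978005886078 [ 4.143  -2.1317 -0.5556]
15 7.47 [ 5.2294 -2.0095 -1.5355] 15.6
30 7.92 [ 4.7742 -1.8465 -2.1957] 15.6
45 8.36 [ 3.6035 -2.0536 -2.5223] 15.5
60 8.79 [ 2.6079  1.7923 -1.4462] 16.0
75 9.22 [0.3077 3.0838 2.8877] 15.8
90 9.66 [-4.2028  2.6416  6.9513] 15.8
105 10.09 [-3.9549 -0.0189 10.2002] 15.7
120 10.53 [-3.7106 -3.1093  8.5578] 15.7
135 10.97 [-4.8485 -6.3836  7.5574] 16.0
150 11.42 [-3.9628 -6.945   4.4939] 15.8
165 11.86 [-2.8064 -8.3171  2.5376] 15.9
180 12.3 [-1.5778 -7.8995 -0.058 ] 16.0
```

View pics/side1.png

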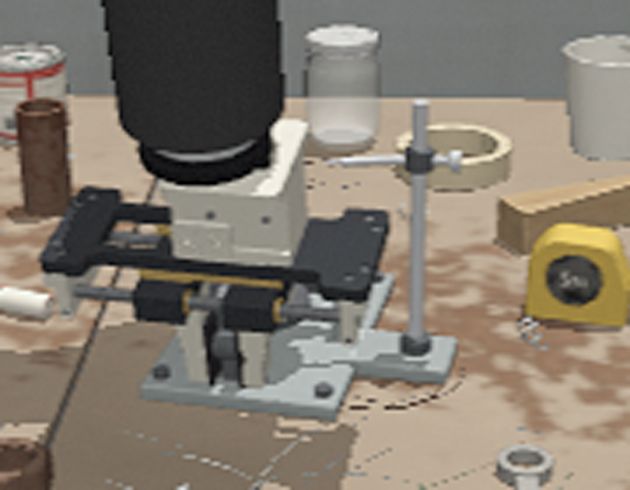

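The flap lies over on the -y rest with the knob still pinched, and the post and pointer stand undisturbed (tip at crop (330,160)). Releasing, retreating, and measuring the tip with a wrist stereo pair.

```bash
python3 - <<'E'
from h import *
np.set_printoptions(precision=4,suppress=True)
robot.move_gripper(.45)
R=lean(12); p=np.array(robot.read_position())
robot.servo_line(p-R[:,2]*.10,speed=.12)
robot.servo_line(fx(-.03,-.10,.26),lean(0),speed=.2)
for n,x,y in(("a",-.03,-.05),("b",.10,-.05)):
    robot.servo_line(fx(x,y,.26),speed=.2); robot.dwell(.2); P,d,c=wrist("t"+n)
    print(n,robot.read_position(),"tip pred",proj(c,np.array([.610,.0404,.1467])),"seat pred",proj(c,fx(0,-.048,.058)))
print(robot.read_t())
a=cv2.imread("pics/ta.png");b=cv2.imread("pics/tb.png")
cv2.imwrite("pics/tab.png",np.hstack([a,b])[:300:,:][:, :])
cv2.imwrite("pics/tab.png",cv2.resize(np.vstack([a[:290],b[:290]]),None,fx=1,fy=1))
E
```

```text
a [0.5322 0.0347 0.2597] tip pred [223.9719 252.9919] seat pred [290.4674 210.0917]
b [0.6601 0.0148 0.2609] tip pred [388.2783 251.1894] seat pred [418.7476 208.8153]
16.5167
```

View pics/tab.png

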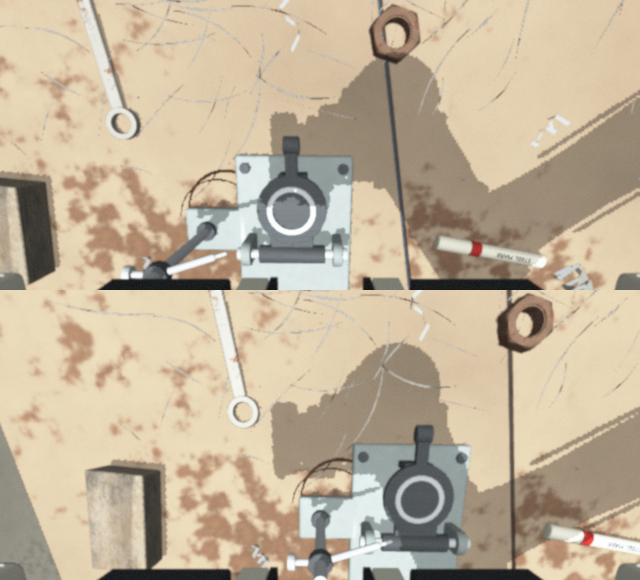

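The bright ring is up, at (291,211) in view A and (419,208) in view B. Both match the predicted seat to within about 1 px. The tip is near A (228,253) and B (390,251). I'll refine it numerically, with depth as a cross-check.

```bash
python3 - <<'E'
from h import *
np.set_printoptions(precision=4,suppress=True,linewidth=200)
tips=[];cs=[]
for n,(u0,u1,v0,v1) in(("a",(160,240,242,280)),("b",(322,402,240,276))):
    w=np.load(f"t{n}.npz");c=cam("wrist",(w["pos"],w["R"]));C=cloud(c,w["d"])
    H=C[v0:v1,u0:u1,2]; m=(H>.125)&(H<.165)&(w["d"][v0:v1,u0:u1]>0)
    v,u=np.nonzero(m); k=u>=u.max()-25
    print(n,"max u",u.max()+u0, "rows at tip",v[u>=u.max()-1]+v0,"z med last 20px",np.median(C[v[k]+v0,u[k]+u0,2]),np.percentile(C[v[k]+v0,u[k]+u0,2],[5,25,75,95]))
    pts=C[v[k]+v0,u[k]+u0]; j=u[k]>=u.max()-3; print("tip xyz depth",pts[j].mean(0))
    tips.append((u.max()+u0+.3,np.mean(v[u>=u.max()-1])+v0));cs.append(c)
    g=cv2.cvtColor(w["p"],cv2.COLOR_RGB2GRAY); tv,tu=int(tips[-1][1]),u.max()+u0
    print(tv,tu);print(g[tv-4:tv+6,tu-8:tu+8])
print("wr stereo",tri(cs[0],tips[0],cs[1],tips[1]),tips)
print("pred tip",fx(.0437,-.0336,0), "side+wrist", [tri(c,t,cam("side"),(334,216.4)) for c,t in zip(cs,tips)])
# loupe in scene/side depth
for n in("scene","side"):
    d=np.load(n+".npz"); c=cam(n); g=d["p"].astype(int); C=cloud(c,d["d"])
    m=(C[...,2]>.012)&(C[...,2]<.05)&(abs(C[...,0]-.48)<.12)&(abs(C[...,1]+.28)<.09)
    q=C[m]; r=q[(q[:,0]>.515)]; h=q[q[:,0]<.49]
    vx=np.linalg.svd(h[:,:2]-h[:,:2].mean(0),full_matrices=False)[2][0]
    print(n,"barrel bbox",r.min(0),r.max(0),"handle",h.mean(0),h.min(0),h.max(0),np.degrees(np.arctan2(vx[1],vx[0])))
E
```

```text
a max u 226 rows at tip [252 253 253 254 254 255] z med last 20px 0.15015066105316338 [0.1482 0.1493 0.1508 0.1516]
tip xyz depth [0.6091 0.0404 0.1492]
253 226
[[182 186 185 188 188 188 190 192 193 191 193 195 195 194 196 194]
 [147 152 157 158 159 156 160 162 165 165 163 167 163 166 168 165]
 [141 141 149 149 154 157 162 162 153 150 151 151 148 147 151 149]
 [145 149 155 166 181 198 208 198 173 150 142 144 146 146 145 143]
 [171 185 199 218 230 238 242 235 202 160 148 144 144 147 144 144]
 [220 232 240 245 248 248 247 237 208 161 147 146 145 147 146 144]
 [246 248 248 248 247 241 229 211 178 152 142 147 145 149 145 144]
 [248 246 240 231 221 206 179 168 153 146 140 144 144 146 147 146]
 [228 223 204 184 174 168 161 153 150 144 143 142 144 148 151 148]
 [178 175 170 165 162 165 163 158 152 149 147 144 146 148 149 147]]
b max u 391 rows at tip [250 251 251 252 252 253 253] z med last 20px 0.1500046541701746 [0.1481 0.1492 0.1507 0.1515]
tip xyz depth [0.6095 0.0402 0.1492]
251 391
[[ 91  97  99 100  98  99  99  98  97  95  99  99  95  95  97  95]
 [ 98 103 104 103 103 106 106 105 105
[... 451 characters left out ...]
37 128 127 126 126 125 126 122 126 125 129 125]
 [158 152 139 126 121 122 120 120 119 120 121 117 124 123 122 119]]
wr stereo [0.6079 0.0407 0.148 ] [(np.float64(226.3), np.float64(253.5)), (np.float64(391.3), np.float64(251.71428571428572))]
pred tip [0.6077 0.0398 0.    ] side+wrist [array([0.6087, 0.0414, 0.1457]), array([0.6082, 0.0415, 0.1458])]
scene barrel bbox [ 0.515  -0.2978  0.0122] [ 0.5758 -0.2386  0.0336] handle [ 0.4529 -0.2946  0.0291] [ 0.4123 -0.3119  0.0218] [ 0.4899 -0.2781  0.0341] 16.894852349963205
side barrel bbox [ 0.5151 -0.2998  0.012 ] [ 0.5696 -0.2392  0.0317] handle [ 0.4519 -0.2985  0.0258] [ 0.4125 -0.3132  0.0137] [ 0.4899 -0.2764  0.0325] -163.56383789147904
```

Stereo puts the tip at z ≈ 0.148, depth gives ≈ 0.148 (0.1492 less the pointer's radius), and the xy matches the model. The loupe axis is at ≈ (0.541, -0.268), with its handle running toward 196.7°. Now a close look above it.

```bash
python3 - <<'E'
from h import *
np.set_printoptions(precision=4,suppress=True,linewidth=200)
for n,uv in(("a",(291,211)),("b",(419,208))):
    w=np.load(f"t{n}.npz");c=cam("wrist",(w["pos"],w["R"]));C=cloud(c,w["d"]);g=w["p"].min(-1)
    yy,xx=np.mgrid[:480,:640]; r=np.hypot(xx-uv[0],yy-uv[1]); m=(r<32)&(g>190); print("ring",C[m].mean(0),m.sum(),"face",np.median(C[r<10][:,2]),"want",fx(0,-.048,.058))
c0=np.array([.541,-.268,0]);h=np.radians(196.7);hd=np.array([np.cos(h),np.sin(h),0]);Rg=down(-73.3)
print(robot.ik(c0+.065*hd+[0,0,.007],Rg),robot.ik(fx(0,-.048,.155)+.065*hd,Rg))
robot.goto(c0+.065*hd+[0,0,.16],Rg); robot.dwell(.2)
P,d,c=wrist("l1");C=cloud(c,d);print(robot.read_t(),robot.read_position())
m=(C[...,2]>.018)&(C[...,2]<.04)&(d>0)
m[330:]=False
v,u=np.nonzero(m);q=C[m]
s=(q-c0)@hd; H=q[(s>.046)&(s<.10)]; B=q[(s<.036)&(s>-.05)&(abs((q-c0)@[-hd[1],hd[0],0])<.05)]
print("pts",len(H),len(B))
vx=np.linalg.svd(H[:,:2]-H[:,:2].mean(0),full_matrices=False)[2][0]; print("handle",H.mean(0),H.max(0),np.degrees(np.arctan2(vx[1],vx[0])), "lat extent",np.percentile((H-c0)@[-hd[1],hd[0],0],[1,99]))
(x,y),r=cv2.minEnclosingCircle(B[:,:2].astype(np.float32)); print("barrel",x,y,r)
E
```

```text
ring [0.5623 0.0388 0.0613] 564 face 0.05599771147221749 want [0.5622 0.0326 0.058 ]
ring [0.5627 0.031  0.061 ] 351 face 0.05595283593182998 want [0.5622 0.0326 0.058 ]
[-10.8102  23.4257 -28.665    0.     -37.9093 117.5102] [ 24.1468   7.5967 -26.8273   0.     -55.576   82.5532]
18.9333 [ 0.4789 -0.2865  0.16  ]
pts 2755 4910
handle [ 0.4479 -0.1937  0.0271] [ 0.4988 -0.0909  0.0332] -75.82002688462612 lat extent [-0.1968  0.0063]
barrel 0.5382697582244873 -0.2686806321144104 0.033296700567007065
```

View pics/l1.png

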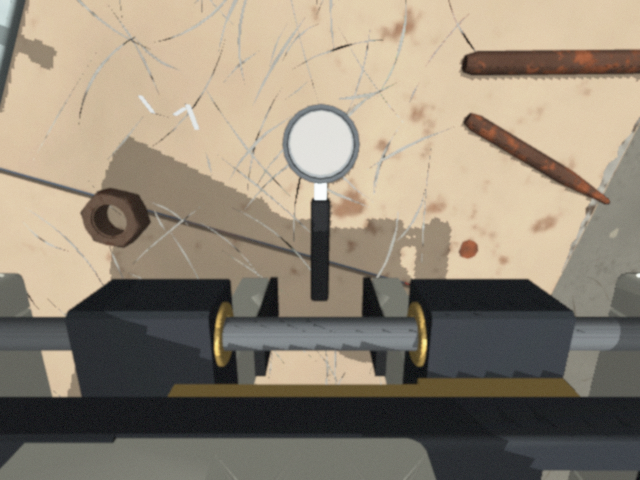

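The barrel top centre is at (321,143). The handle is vertical in the picture, at col 320 from row 200 to row 300, so the tool yaw is aligned with it. Correct by ray and grasp.

```bash
python3 - <<'E'
from h import *
np.set_printoptions(precision=4,suppress=True,linewidth=200)
cs=[];us=[]
for n,uv in(("a",(291,211)),("b",(419,208))):
    w=np.load(f"t{n}.npz");c=cam("wrist",(w["pos"],w["R"]));C=cloud(c,w["d"]);g=w["p"].min(-1)
    yy,xx=np.mgrid[:480,:640]; r=np.hypot(xx-uv[0],yy-uv[1]); m=((r<30)&(g>175)).astype(np.uint8)
    pts=np.argwhere(m)[:,::-1].astype(np.float32); e=cv2.fitEllipse(cv2.convexHull(pts)); us.append(e[0]);cs.append(c)
    print("ring px",e[0],e[1],"med z",np.median(C[m>0][:,2]), "plate z",np.median(C[160:166,250:300][...,2]) if n=="a" else "")
print("ring stereo",tri(cs[0],us[0],cs[1],us[1]))
w=np.load("l1.npz");c=cam("wrist",(w["pos"],w["R"]))
B=onz(c,321,143,.03);E=onz(c,320,299,.03);T=onz(c,320,201,.03);print("barrel",B,"end",E,np.linalg.norm(B-E),"near",np.linalg.norm(B-T),np.degrees(np.arctan2(*(E-B)[1::-1]))%360)
hd=(E-B)/np.linalg.norm(E-B); yaw=np.degrees(np.arctan2(hd[1],hd[0]))+90
G=B+.063*hd; G[2]=.007; Rg=down(yaw)
print("G",G,yaw)
robot.servo_line(G+[0,0,.06],Rg); robot.servo_line(G,speed=.07); print(robot.read_position(),np.array(robot.read_force()))
robot.move_gripper(0); print("grip",robot.read_grip_width()*88,robot.read_finger_force(),np.array(robot.read_force()),robot.read_position(),robot.read_t())
np.savez("grasp",B=B,hd=hd,yaw=yaw,G=np.array(robot.read_position()))
E
```

```text
ring px (290.7914733886719, 211.51280212402344) (47.21819305419922, 49.44893264770508) med z 0.05886156889341382 plate z 0.0133395317049258
ring px (419.4091796875, 209.0787811279297) (44.881107330322266, 48.51716613769531) med z 0.058970042688881286 plate z 
ring stereo [0.5617 0.0317 0.0592]
barrel [ 0.543  -0.2676  0.03  ] end [ 0.4168 -0.3047  0.03  ] 0.13149870352460757 near 0.04518481771108093 196.3897038508176
G [ 0.4825 -0.2854  0.007 ] -73.6102961491824
[ 0.4829 -0.2855  0.0073] [ 0.5689 -0.7927 -0.2163]
grip 15.675456442111473 29.99695658683777 [-0.1163 -0.3916  1.6044] [ 0.4826 -0.2855  0.0072] 21.225
```

Gripped. The ring's known 58 mm height measured 59, so the bias is +1 mm and the tip is ≈ 0.147. Lifting to hover, then checking the loupe's level.

```bash
cat >> h.py <<'E'
def loupe(name):
    k=np.load("grasp.npz");P,d,c=wrist(name);C=cloud(c,d)
    top=np.array(robot.read_position())-.063*k["hd"]; top[2]+=.0228
    u,v=proj(c,top); yy,xx=np.mgrid[:480,:640]
    side=np.array([-k["hd"][1],k["hd"][0],0])
    X=C-top; m=(abs(X[...,2])<.012)&(np.hypot(X[...,0],X[...,1])<.036)&(np.hypot(X[...,0],X[...,1])>.024)&(d>0)&(X@k["hd"]<.026)
    A=np.c_[X[m]@k["hd"],X[m]@side,np.ones(m.sum())]; s=np.linalg.lstsq(A,X[m][:,2],rcond=None)[0]
    (x,y),r=cv2.minEnclosingCircle(X[m][:,:2].astype(np.float32))
    print(name,m.sum(),"slope deg along handle,side",np.degrees(s[:2]),"dz at axis",s[2],"xy off",x,y,r,"pred px",u,v,"pos",robot.read_position(),robot.read_t(),np.array(robot.read_force()))
E
python3 - <<'E'
from h import *
np.set_printoptions(precision=4,suppress=True,linewidth=200)
k=np.load("grasp.npz")
loupe("m0")
robot.servo_line(k["G"]+[0,0,.19],speed=.12); robot.dwell(.3); loupe("m1")
T=np.array([.562,.0322,0])+.063*k["hd"]; T[2]=.147+.0072
np.save("T.npy",T)
robot.servo_line(T+[0,0,.04],speed=.15); robot.servo_line(T,speed=.06); robot.dwell(.5); loupe("m2"); print(T)
p,d=robot.grab_frame("side"); np.savez("side2",p=p,d=d); cv2.imwrite("pics/side2.png",cv2.resize(p[180:300,260:400,::-1],None,fx=5,fy=5,interpolation=2))
E
```

```text
m0 7146 slope deg along handle,side [-3.424   0.8372] dz at axis -0.0014195479399596114 xy off -0.0017061354592442513 0.00016023276839405298 0.030190320685505867 pred px 321.3939554407562 167.14241442368055 pos [ 0.4827 -0.2855  0.0072] 21.275 [0.1399 0.8542 1.3835]
m1 7144 slope deg along handle,side [-3.1847  0.7596] dz at axis -0.001762223624954336 xy off -0.0017950269393622875 0.00016922899521887302 0.030155271291732788 pred px 321.35901017674405 167.189298916388 pos [ 0.4826 -0.2854  0.197 ] 23.3583 [ 0.3382 -0.366  -1.2733]
m2 7127 slope deg along handle,side [-3.257   0.7522] dz at axis -0.0015841995307866934 xy off -0.0015887570334598422 0.00021417555399239063 0.030098728835582733 pred px 321.3865876584631 167.2827186067841 pos [0.5016 0.0144 0.1543] 26.875 [-0.7956 -0.0014 -0.8321]
[0.5016 0.0144 0.1542]
```

View pics/side2.png

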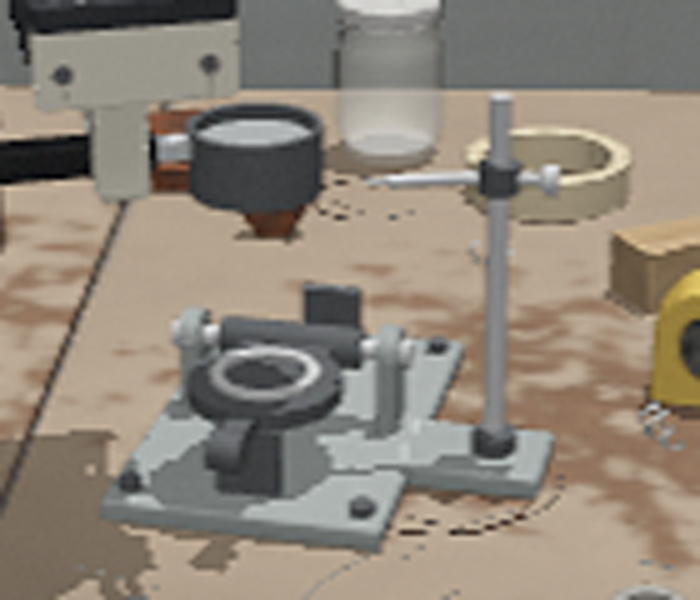

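The pictures show the flap turned over with its ring up at about (265,372). The loupe hangs level above it (barrel columns 188–323, lower front edge at row 213) and the pointer is untouched with its tip at (370,182). The slope matches the one on the bench. One quick cross-check of height and centring in the side camera.

```bash
python3 - <<'E'
from h import *
np.set_printoptions(precision=4,suppress=True,linewidth=200)
s=cam("side")
print("tip pred px",proj(s,np.array([.608,.0405,.147])),"seen 334,216.4")
a=np.linspace(0,6.283,90); 
for z in(.147,.177):
    q=np.array([proj(s,np.array([.562+.03*np.cos(t),.0322+.03*np.sin(t),z])) for t in a]); print(z,q.min(0),q.max(0))
print("ring pred",proj(s,np.array([.562,.0322,.058])),"seen ~",260+266/5,180+372/5)
g=cv2.cvtColor(np.load("side2.npz")["p"],cv2.COLOR_RGB2GRAY); print(g[196:228,311]); print(g[212,290:334])
for n in("side","side2"):
    C=cv2.cvtColor(np.load(n+".npz")["p"],cv2.COLOR_RGB2GRAY); print(C[213:221,328:342])
E
```

```text
tip pred px [333.6416 216.0159] seen 334,216.4
0.147 [298.6545 212.373 ] [326.1463 222.2819]
0.177 [298.1007 199.6648] [325.9562 208.946 ]
ring pred [313.4514 253.8718] seen ~ 313.2 254.4
[110 106 172 172 144  56  61  54 188 180 177 179 186  97  61  62  66  68  66  64  63  67  65  65  65  65  60  57  53  49  42  80]
[ 39  61 109 118 112  94  69  67  50  54  56  59  61  64  64  63  60  66  63  67  66  66  65  64  64  64  64  62  61  60  61  59  59  52  73 104 111 109 110 110 110 111 115 122]
[[108 107 110 109 109 110 109 110 112 110 111 109 105 103]
 [104 106 104 104 106 106 107 104 104 102 102  92 122 167]
 [172 170 169 147  98 109 152 178 178 205 237 240 236 233]
 [ 64 113 166 167 168 172 171 166 151 140 158 158 154 147]
 [167 166 164 163 164 152 123 142 165 153 120 126 134 133]
 [164 164 164 164 165 166 166 166 166 166 168 167 169 169]
 [164 164 164 164 165 165 165 166 166 166 166 165 167 167]
 [166 167 165 165 164 165 166 167 166 167 166 167 166 167]]
[[109 110 108 110 108 110 109 110 111 111 112 110 106 103]
 [105 105 106 105 107 108 107 107 104 103 102  92 123 167]
 [172 171 169 149  98 111 154 179 178 206 237 240 237 233]
 [ 63 116 167 167 169 172 173 166 151 142 158 158 154 147]
 [167 166 164 164 165 152 124 142 166 153 121 127 135 134]
 [166 165 164 165 165 166 167 167 166 168 168 170 169 169]
 [165 165 164 165 165 166 167 166 166 167 166 167 168 168]
 [167 166 165 166 165 166 166 166 168 168 167 167 167 167]]
```

In the side camera the barrel's right edge is at col 324.4 against 326 predicted. The wrist depth fit (-1.6 mm) agrees with that, so I'll nudge +1.7 mm in x and +0.6 mm in z, then hand in.

```bash
python3 - <<'E'
from h import *
np.set_printoptions(precision=4,suppress=True,linewidth=200)
T=np.load("T.npy")+[.0017,0,.0006]
robot.servo_line(T,speed=.02); robot.dwell(1.0)
g=cv2.cvtColor(robot.grab_frame("side")[0],cv2.COLOR_RGB2GRAY); print(g[212,320:330],g[216:226,302])
print(robot.read_position(),T,robot.read_grip_width()*88,robot.read_t(),np.abs(robot.read_qvel()).max())
print(robot.job_done())
E
```

```text
[ 60  60  60  55  49  82 113 112 111 109] [ 59  61  58  58  52 144 167 166 165 166]
[0.5033 0.0144 0.1548] [0.5033 0.0144 0.1548] 15.84001168287661 28.225 0.08083839998223206
the job is handed in; nothing more can be done
None
```

The job is handed in at about 28 s: the flap is turned over with the ring up, and the loupe is held level above the ring with its rim at about 147.6 mm. That is my best estimate of the pointer tip height, good to 1–2 mm; the pointer was not touched, and no verdict came back.

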